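# Fit a battery pack and latch both receiver covers

## Task

Lay the charged battery pack (green label) flat in the empty battery bay of the receiver, with its brass contacts against the brass springs on the hinge side, and let go of it. Press the covers of both receivers down until the catches snap and hold them shut. Leave the spent red-label pack and the other things on the bench where they are.

Things in the scene. Friction and masses are not known exactly. Their poses are not given: they have to be found in the camera images.
- unit_a: the black receiver with the empty bay, fixed to the bench; 108 (x) by 104 (y) mm, walls 50 mm high. Origin on the table, x towards the hinge (away from the robot at yaw 0), z up; the case spans x -62 to +46 mm. In the bay two grey ribs run along x, 9 mm high, 5 mm thick, inner faces 43 mm apart; beside them the bay is open out to the side walls, 92 mm apart, so fingers fit there above the ribs.
- unit_a_bay (a point): centre of unit_a's pale bay floor, where the centre of the pack's underside belongs: 12 mm towards -x from unit_a's origin, 22 mm above the table; axes as unit_a. The terminal block with brass springs (top 40 mm above the table) on the +x side and the front wall (50 mm) on the -x side bound the bay, 63 mm apart.
- unit_b: the second receiver, same make, same axes, fixed to the bench; its bay already holds a green-label pack that does not come out. Left and right of the two units are swapped at random.
- cover_a (a joint): hinge angle of unit_a's cover, rad: 0 shut, 1.55 to 1.9 standing open, 2.0 its stop. A spring (0.09 N m/rad, rest 1.75 rad) throws it open again unless latched. In the last 9 mm of the edge's travel a tongue under the free edge passes a sprung catch in the front wall: pressing on the orange patch takes about 9 to 15 N, then it snaps and stays below 0.02 rad.
- cover_a_press (a point): centre of the orange patch on the outer face of that cover, where to press: 70 mm from the hinge line and 5 mm above the cover's underside. The cover is a plate 88 mm from hinge to free edge, 102 mm wide, 5 mm thick. The point's z points out of the outer face (up when shut), its x from the free edge towards the hinge.
- cover_a_hinge (a point): middle of that cover's hinge line, fixed on unit_a, 36 mm towards +x from its origin, 50 mm above the table; the hinge runs along the unit's y at its far (+x) side. Shut, the cover reaches from here towards the unit's -x; opening lifts the free edge up and over towards +x.
- cover_b (a joint): hinge angle of unit_b's cover, rad: 0 shut, 1.55 to 1.9 standing open, 2.0 its stop. A spring (0.09 N m/rad, rest 1.75 rad) throws it open again unless latched. In the last 9 mm of the edge's travel a tongue under the free edge passes a sprung catch in the front wall: pressing on the orange patch takes about 9 to 15 N, then it snaps and stays below 0.02 rad.
- cover_b_press (a point): centre of the orange patch on the outer face of that cover, where to press: 70 mm from the hinge line and 5 mm above the cover's underside. The cover is a plate 88 mm from hinge to free edge, 102 mm wide, 5 mm thick. The point's z points out of the outer face (up when shut), its x from the free edge towards the hinge.
- cover_b_hinge (a point): middle of that cover's hinge line, fixed on unit_b, 36 mm towards +x from its origin, 50 mm above the table; the hinge runs along the unit's y at its far (+x) side. Shut, the cover reaches from here towards the unit's -x; opening lifts the free edge up and over towards +x.
- pack: loose charged battery pack, black block with a green label, 56 mm (x) by 36 mm (y) by 25 mm high, 0.11 kg. Origin at the centre of its underside; its x points to the end with the two brass contacts. When seated, its x points along unit_a's x and its top lies 3 mm below the cover.
- pack_contacts (a point): centre of the pack's brass-contact end face: 28 mm along the pack's x, 12.5 mm above its underside.
- spent_pack: loose pack of the same size with a red label; not to be used or moved. It can change places with the charged pack.
- screwdriver: bystander: 160 mm screwdriver lying in front of the units.
- meter: bystander: yellow multimeter 140 x 75 x 32 mm, behind the units.
- cleaner: bystander: bottle, 48 mm across, 120 mm high.
- spool: bystander: blue spool 56 mm across, 36 mm high.
- tweezers: bystander: steel tweezers 120 mm long lying on the mat.
- mug: bystander: white mug, 80 mm across, 90 mm high.

How it is judged (in metres and radians):
On the way, in this order (a step that is already met when the one before it is completed fails the run):
1. the charged pack lies flat in the empty bay, contacts to the springs, released (x of pack_contacts in the frame of unit_a between 0.01 and 0.022 m and y of pack_contacts in the frame of unit_a between -0.007 and 0.007 m and z of pack_contacts in the frame of unit_a between 0.0315 and 0.0375 m and angle between pack's own z axis and vertical below 0.08 rad and angle between the x axis of pack and the x axis of unit_a, either way round below 0.15 rad and contact force between the fingers and pack below 0.1 N), for 0.2 s.
2. the cover over it is latched shut (value of joint cover_a below 0.03 rad), for 0.2 s.
At the end, for the whole second after the job is handed in: The charged pack rests released and flat on unit_a's bay floor, contacts towards the hinge (its contact end within 6 mm along x, 7 mm along y and 3 mm in height of its place, aligned within 0.15 rad); both covers stay latched below 0.03 rad (all of step 1 and value of joint each of cover_a, cover_b below 0.03 rad and linear speed of pack below 0.02 m/s); the robot touches nothing.
It fails at once if the spent pack or another bystander is moved by more than 25 mm (distance of any of spent_pack, screwdriver, meter, cleaner, spool, tweezers, mug from where it was at the start of the episode above 0.025 m).
It also fails if it takes over 67 s, if anything falls off the work surface, if the arm or the gripper's body presses on something with over 40 N, if the wrist force passes 120 N, or if a joint passes its speed limit or range.

## Robot

A 6-joint arm with a two-finger parallel gripper is mounted at the origin on the work surface. World frame = base frame: x ahead of the robot, y to its left, z up, the work surface at z = 0. Lengths are in mm, angles in degrees, forces in N, time in s.
With the tool pointing down it reaches from about 300 to 850 mm from the base axis. Payload 4.2 kg.
Tool frame: the origin (TCP) lies at the very end of the fingers, on their centre line; the grasp point (between the pads) lies 19 mm behind it (env.grasp_offset is the distance from the TCP to the grasp point, in mm); z points along the fingers, y is the line along which they close (so a half turn about z gives the same grasp; the last joint's range is limited). The gripper opens to 91 mm and grips with 3 to 60 N. Pads are 32 mm wide; open, the fingers measure 118 mm over their backs; the gripper's body (76 mm by 178 mm) begins 60 mm behind the grasp point.
Start: joints at [-68.87, 18.312, 89.639, -0, 72.044, -1.146], TCP at [217.974, -532.1, 213.976] pointing down, gripper open.
Joint ranges: [-177.97, 177.97], [-48.28, 115.42], [12.27, 149.76], [-77.06, 257.06], [2.81, 150.46], [-146.56, 146.56]. Speed limits (degrees/s): [147.25, 147.25, 180, 180, 180, 180].

## Interface

Orientations are given as [roll, pitch, yaw] about the fixed x, y, z axes, in that order (R = Rz(yaw) Ry(pitch) Rx(roll)).
In Python, from workcell import env gives the robot as it stands. The module is installed in compiled form; this text tells all that it offers.
- The arm moves only by the tool send_rows, never from a script. Its argument "motion" is a list of rows, each an object of numbers: "tx", "ty", "tz": the shift along the tool's x, y, z in units of 500 mm (1.0 is 500 mm); "rx", "ry", "rz": the turn, a rotation vector about the tool's x, y, z in units of 30 degrees (1.0 is 30 degrees); "gripper": the closure, from -1 (fully open) to 1 (shut). In form: [{"tx": .., "ty": .., "tz": .., "rx": .., "ry": .., "rz": .., "gripper": ..}, ...]. A call has 1 to 12 rows; each row shifts and turns the commanded pose from where the row before left it, along the tool's axes as they then stand; what a row does not reach is not made up. A row lasts 1/8 s, in which the tool goes at most 62.5 mm and 10.7 degrees, less where a joint would pass 70% of its speed; a pose out of reach is approached as far as the arm can. A call with a number of a shift or a turn outside -1 to 1 is refused whole. A call with a gripper value outside its range is refused whole. The fingers move at their own pace and stop on an object; "grip_force" is the grip in N (left out, the last holds). Time passes only in rows, so rows that do not move let the fingers close. It gives the time, the measured TCP pose, the force, the opening and the grip force at its end, in the units of the state.
- env.state(): the state, without advancing time (a new reading comes with each control period).
- env.grab_frame(name): name is "side" or "top"; returns a dict with "frame" (480x640x3 uint8, red, green, blue), "vertical_fov" (degrees; the focal length in pixels is half the picture's height over the tangent of half this angle, whatever the lens; pixels are square), "cx", "cy" (the principal point, pixels), "k1" (the pictures are not rectified: a ray, as slopes to the right and down, at radius r is drawn at 1 + k1 r^2 times it, then the intrinsics apply), "rvec" (rotation vector, rad) and "tvec" (3), from world to camera coordinates, as OpenCV has them. Camera axes: x right, y down, z forward; pixel columns grow to the right and rows downward; lengths in mm; the calibration is good to about 2 mm. A picture is of the moment at which its call begins. There is no depth.
- env.job_done(): hands the job in; it is judged then, once.
The state is a dict: "time_s": time; "qpos": joint angles; "qvel": joint speeds; "effort": joint torques, N m; "ee_pos": TCP position; "ee_rot": TCP orientation; "force": force on the tool from outside, world axes, zero at the start; "torque": the same for the moment, N m; "gripper_width": finger opening in mm; "gripper_force": force on a finger pad.
Only numpy, scipy, OpenCV 4.12 (cv2) and the standard library are available. Lean on these libraries where they do the work, as an engineer would, in place of code of your own. Each camera call takes 0.05 s, during which the arm holds its last target. There are 200 camera calls.

## Working session

There is one attempt and no reset: what is moved stays moved. The work goes in short steps, Python scripts to look and compute and a tool call to move; the robot and the scene stay as the last step left them, time stands still between calls to the robot, and variables do not carry over. Pictures are saved under pics/ and viewed, at most 10 in all, crops included, and the job is handed in when it is done.

Besides the shell and the picture viewer there is one more tool, called after "Request:" as a command line: name --argument value ..., lists and objects as JSON in quotes. send_rows: Moves the arm, as the interface text tells. Shifts and turns lie within -1 to 1; 1 stands for 500 mm of shift or 30 degrees of turn. Its arguments: {"type":"object","properties":{"motion":{"type":"array"},"grip_force":{"type":"number"}},"required":["motion"]}

```bash
mkdir -p pics; cat > h.py <<'E'
import numpy as np, cv2
from workcell import env
from scipy.spatial.transform import Rotation as R
def cam(name):
    d=env.grab_frame(name); d['f']=240/np.tan(np.radians(d['vertical_fov'])/2)
    d['R']=cv2.Rodrigues(np.array(d['rvec'],float))[0]; d['t']=np.array(d['tvec'],float).ravel(); return d
def px2w(d,u,v,z):
    x,y=(u-d['cx'])/d['f'],(v-d['cy'])/d['f']; rd=np.hypot(x,y); r=rd
    for _ in range(50): r=rd/(1+d['k1']*r*r)
    s=r/rd if rd>0 else 1
    ray=d['R'].T@np.array([x*s,y*s,1]); c=-d['R'].T@d['t']
    return c+ray*(z-c[2])/ray[2]
def w2px(d,p):
    q=d['R']@np.array(p,float)+d['t']; x,y=q[:2]/q[2]; k=1+d['k1']*(x*x+y*y)
    return np.array([d['f']*x*k+d['cx'],d['f']*y*k+d['cy']])
E
python3 - <<'E'
from h import *
for n in('top','side'):
    d=cam(n); cv2.imwrite(f'pics/{n}0.png',d['frame'][:,:,::-1]); np.save(f'pics/{n}0.npy',d,allow_pickle=True)
    print(n,d['f'],d['cx'],d['cy'],d['k1'],-d['R'].T@d['t'],d['R'][2])
print(env.state())
E
```

```text
top 468.0566883199511 318.4371498647046 245.72725897500737 -0.009379511513293953 [ 465.76422473   47.74178679 1026.00012255] [ 0.10408434 -0.03116675 -0.99408002]
side 583.2224027440351 318.2217696692783 230.11502763452594 -0.14795875603573286 [ 23.65660061 823.97031957 975.53362797] [ 0.39860332 -0.59907538 -0.69442356]
{'time_s': 0.1, 'qpos': array([-6.88694656e+01,  1.83464489e+01,  8.97004174e+01,  8.56112145e-04,
        7.20438322e+01, -1.14636629e+00]), 'qvel': array([ 0.02182049, -0.07156497, -0.17280607,  0.01564412,  0.08028386,
        0.00923526]), 'effort': array([-2.76004830e-04, -4.13335133e+01, -2.32509702e+01,  7.28664966e-02,
        4.21606237e-02, -5.72906083e-05]), 'ee_pos': array([ 217.80723579, -531.65231325,  213.21290143]), 'ee_rot': array([-1.79909336e+02, -2.62839295e-03,  2.22766341e+01]), 'force': array([-0.00116823,  0.06920783, -0.04685417]), 'torque': array([ 0.02282271, -0.04598771, -0.02900946]), 'gripper_force': 0.0, 'gripper_width': 91.25471370108251}
```

View pics/top0.png

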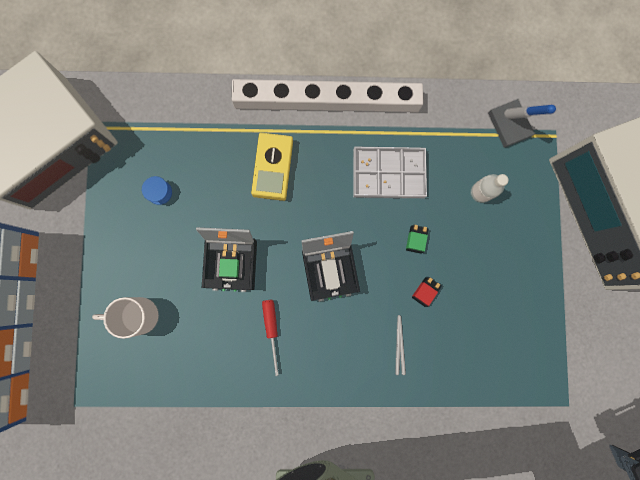

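View pics/side0.png

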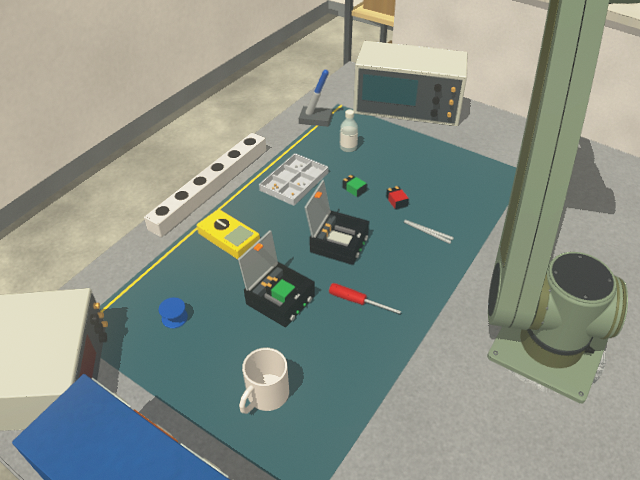

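The top view shows unit_a (empty bay) at about (331,272), unit_b at (229,263), the charged pack at (418,239) with its contacts up and the spent pack at (427,292). I'll zoom in for accuracy.

```bash
python3 - <<'E'
from h import *
d=np.load('pics/top0.npy',allow_pickle=True).item(); f=d['frame'][:,:,::-1]
a=cv2.resize(f[220:310,190:370],None,fx=4.4,fy=4.4,interpolation=cv2.INTER_CUBIC)
cv2.imwrite('pics/units.png',a)
b=cv2.resize(f[215:315,385:455],None,fx=6,fy=6,interpolation=cv2.INTER_CUBIC)
cv2.imwrite('pics/packs.png',b)
f2=d['frame'].astype(int); m=((f2[:,:,1]>110)&(f2[:,:,0]<80)&(f2[:,:,2]<110)).astype(np.uint8)
n,l,s,c=cv2.connectedComponentsWithStats(m)
for i in range(1,n):
    if s[i,4]>30:
        pts=np.argwhere(l==i)[:,::-1].astype(np.float32); w=np.array([px2w(d,*p,25) for p in pts])[:,:2].astype(np.float32)
        print(s[i],c[i],cv2.minAreaRect(w))
E
```

```text
[406 232   7  16  45] [408.42222222 239.84444444] ((586.469482421875, -179.61822509765625), (7.256642818450928, 35.00341796875), 78.00772094726562)
```

View pics/units.png

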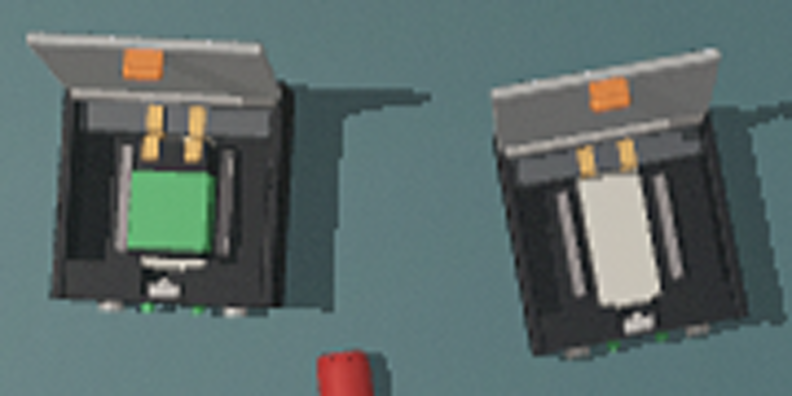

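View pics/packs.png

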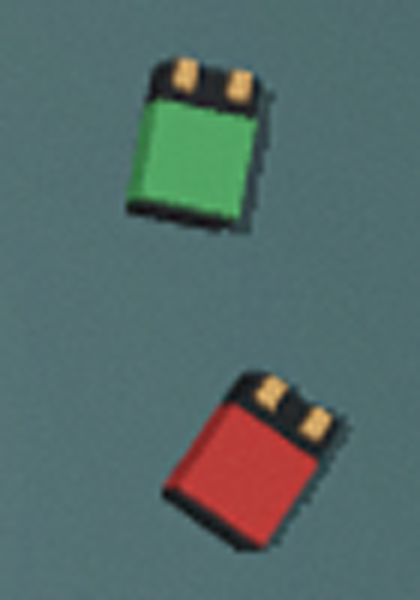

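```bash
cat > fit.py <<'E'
from h import *
from scipy.optimize import least_squares
d=np.load('pics/top0.npy',allow_pickle=True).item()
U=lambda X,Y:((X+.5)/4.4-.5+190,(Y+.5)/4.4-.5+220)
P=lambda X,Y:((X+.5)/6-.5+385,(Y+.5)/6-.5+215)
if __name__=='__main__':
    for n,ps in dict(pack=[(163,62),(264,78),(238,220),(137,203)],spent=[(243,373),(340,427),(262,545),(168,488)]).items():
        w=np.array([px2w(d,*P(*p),25)[:2] for p in ps]); print(n,w.round(1).tolist(),w.mean(0).round(1),[round(float(np.linalg.norm(w[i]-w[i-3])),1) for i in range(4)])
        e=(w[0]+w[1]-w[2]-w[3]); print(' yaw',np.degrees(np.arctan2(e[1],e[0])))
    def loc(th):
        c,s=np.cos(th),np.sin(th)
        cov=lambda r,y:(36-r*c,y,50+r*s)
        return [(-62,52,50),(-62,-52,50),cov(88,51),cov(88,-51)]
    for n,ps,fl in [('a',[(531,355),(747,315),(492,92),(719,50)],[(580,180),(638,174),(660,296),(603,306)]),
                 ('b',[(51,298),(284,306),(27,35),(262,45)],None)]:
        def res(q):
            r=R.from_euler('z',q[2]).as_matrix()
            return np.concatenate([w2px(d,r@np.array(l)+[q[0],q[1],0])-U(*p) for l,p in zip(loc(q[3]),ps)])
        s=least_squares(res,[480,30,0,1.7]); print(n,s.x[:2].round(1),np.degrees(s.x[2]).round(2),s.x[3],s.fun.round(2))
        if fl:
            w=np.array([px2w(d,*U(*p),22)[:2] for p in fl]); m=w.mean(0); print(' floor',w.round(1).tolist(),m, 'expected',s.x[:2]-12*np.array([np.cos(s.x[2]),np.sin(s.x[2])]), 'yaw',np.degrees(np.arctan2(*(w[0]+w[1]-w[2]-w[3])[::-1])))
E
python3 fit.py
```

```text
pack [[618.4, -186.5], [613.0, -223.3], [561.1, -213.0], [566.9, -176.3]] [ 589.8 -199.8] [37.3, 52.9, 37.1, 52.5]
 yaw -11.199019993791534
spent [[506.0, -213.9], [486.9, -248.7], [444.7, -219.8], [464.7, -186.3]] [ 475.6 -217.2] [39.7, 51.1, 39.0, 49.7]
 yaw -34.13633722468159
a [524.9  -6.8] 10.65 1.7813891966685274 [ 0.13 -0.11  0.2   0.06 -0.48 -0.18  0.19  0.23]
 floor [[539.0, 9.6], [542.2, -18.8], [482.8, -29.8], [477.7, -2.1]] [510.40750143 -10.27678229] expected [513.09777828  -9.00188629] yaw 10.609571485325173
b [539.5 203.5] -0.98 1.7291404871998786 [ 0.93  0.25 -1.48 -0.27  0.09  0.37  0.42 -0.34]
```

```bash
cat > ov.py <<'E'
from h import *
def xf(p,q): return R.from_euler('z',q[2],degrees=True).as_matrix()@np.array(p,float)+[q[0],q[1],0]
def panel(d,segs,c,s=8,w=400,h=300):
    f=d['frame'][:,:,::-1]; hw,hh=w/2/s,h/2/s
    M=np.array([[s,0,w/2-s*c[0]],[0,s,h/2-s*c[1]]],float)
    im=cv2.warpAffine(f,M,(w,h),flags=cv2.INTER_LINEAR)
    for a,b in segs:
        A,B=[tuple(int(x) for x in M@np.append(w2px(d,p),1)) for p in(a,b)]
        cv2.line(im,A,B,(255,0,255),1)
    return im
def rect(x0,x1,y0,y1,z,q):
    c=[xf(p,q) for p in((x0,y0,z),(x1,y0,z),(x1,y1,z),(x0,y1,z))]; return [(c[i],c[i-1]) for i in range(4)]
E
python3 - <<'E'
from ov import *
pk=(589.8,-199.8,-11.2); ua=(524,-7,10.6)
T,S=[np.load(f'pics/{n}0.npy',allow_pickle=True).item() for n in('top','side')]
sp=rect(-28,28,-18,18,25,pk); bot=rect(-28,28,-18,18,0,pk)[:]
su=rect(-62,46,-52,52,50,ua)+rect(-43.5,19.5,-21.5,21.5,31,ua)
P=lambda D,s,q,z,sc:panel(D,s,w2px(D,xf((0,0,z),q)),sc)
im=np.vstack([np.hstack([P(T,sp+bot,pk,25,9),P(T,su,ua,50,4.5)]),np.hstack([P(S,sp+bot,pk,25,9),P(S,su,ua,50,4.5)])])
cv2.imwrite('pics/ov1.png',im)
for n,u,v in(('cleaner',488,192),('meter',272,190)): print(n,px2w(T,u,v,0))
E
```

```text
cleaner [ 699.65431647 -367.16040587    0.        ]
meter [696.76130163 119.97192218   0.        ]
```

View pics/ov1.png

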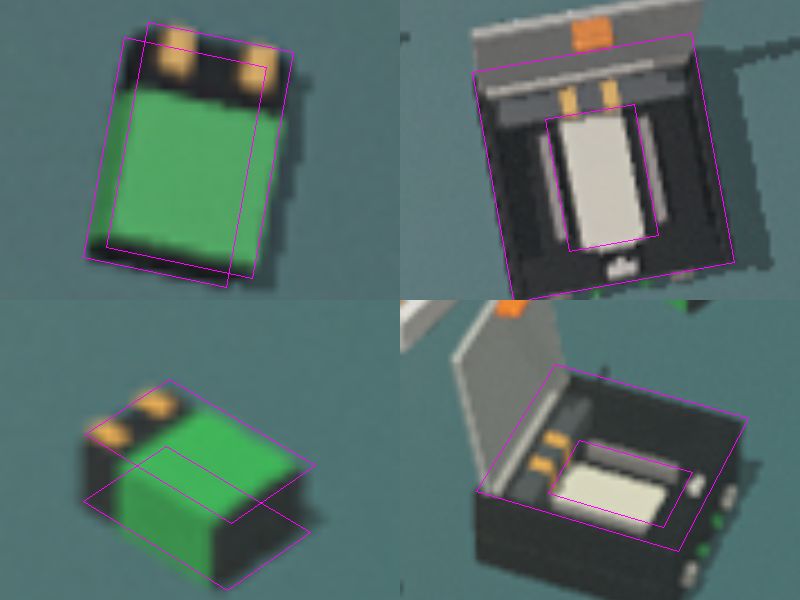

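The overlay fits in both cameras to about 1–2 mm: pack (590,-200, -11°) and unit_a (524,-7, 10.6°). Next I'll work out the moves.

```bash
cat > go.py <<'E'
import sys
from h import *
def go(x,y,z,yaw):
    s=env.state(); r=R.from_euler('xyz',s['ee_rot'],degrees=True)
    tgt=R.from_euler('xyz',[180,0,yaw],degrees=True)
    rv=np.degrees((r.inv()*tgt).as_rotvec())/30
    sh=tgt.inv().apply(np.array([x,y,z])-s['ee_pos'])/500
    print('t',round(s['time_s'],2),'pos',s['ee_pos'].round(1),s['ee_rot'].round(2),'F',s['force'].round(1),'w',round(s['gripper_width'],1),round(s['gripper_force'],1))
    print('turn(tot)',rv.round(3),'then shift in turned frame',sh.round(4))
if __name__=='__main__': go(*map(float,sys.argv[1:5]))
E
python3 go.py 590 -200 110 -11.2
```

```text
t 0.1 pos [ 217.8 -531.7  213.2] [-179.91   -0.     22.28] F [-0.   0.1 -0. ] w 91.3 0.0
turn(tot) [-3.000e-03  1.000e-03  1.116e+00] then shift in turned frame [ 0.6014 -0.7953  0.2064]
```

Request:
send_rows --motion '[{"rz": 0.279}, {"rz": 0.279}, {"rz": 0.279}, {"rz": 0.279}, {"tx": 0.0752, "ty": -0.0994}, {"tx": 0.0752, "ty": -0.0994}, {"tx": 0.0752, "ty": -0.0994}, {"tx": 0.0752, "ty": -0.0994}, {"tx": 0.0752, "ty": -0.0994}, {"tx": 0.0752, "ty": -0.0994}, {"tx": 0.0752, "ty": -0.0994, "tz": 0.1}, {"tx": 0.0752, "ty": -0.0994, "tz": 0.1}]'

```text
invalid input at $.motion[0]: expected keys tx, ty, tz, rx, ry, rz, gripper
```

```bash
python3 go.py 590 -200 13 -11.2
```

```text
t 0.1 pos [ 217.8 -531.7  213.2] [-179.91   -0.     22.28] F [-0.   0.1 -0. ] w 91.3 0.0
turn(tot) [-3.000e-03  1.000e-03  1.116e+00] then shift in turned frame [ 0.6014 -0.7953  0.4004]
```

Request:
send_rows --motion '[{"tx": 0, "ty": 0, "tz": 0, "rx": 0, "ry": 0, "rz": 0.279, "gripper": -1}, {"tx": 0, "ty": 0, "tz": 0, "rx": 0, "ry": 0, "rz": 0.279, "gripper": -1}, {"tx": 0, "ty": 0, "tz": 0, "rx": 0, "ry": 0, "rz": 0.279, "gripper": -1}, {"tx": 0, "ty": 0, "tz": 0, "rx": 0, "ry": 0, "rz": 0.279, "gripper": -1}, {"tx": 0.075, "ty": -0.099, "tz": 0, "rx": 0, "ry": 0, "rz": 0, "gripper": -1}, {"tx": 0.075, "ty": -0.099, "tz": 0, "rx": 0, "ry": 0, "rz": 0, "gripper": -1}, {"tx": 0.075, "ty": -0.099, "tz": 0, "rx": 0, "ry": 0, "rz": 0, "gripper": -1}, {"tx": 0.075, "ty": -0.099, "tz": 0, "rx": 0, "ry": 0, "rz": 0, "gripper": -1}, {"tx": 0.075, "ty": -0.099, "tz": 0, "rx": 0, "ry": 0, "rz": 0, "gripper": -1}, {"tx": 0.075, "ty": -0.099, "tz": 0, "rx": 0, "ry": 0, "rz": 0, "gripper": -1}, {"tx": 0.075, "ty": -0.099, "tz": 0.1, "rx": 0, "ry": 0, "rz": 0, "gripper": -1}, {"tx": 0.075, "ty": -0.099, "tz": 0.1, "rx": 0, "ry": 0, "rz": 0, "gripper": -1}]'

```text
time_s: 1.6
ee_pos: [570.4, -218.4, 134.7]
ee_rot: [180.0, -0.1, -11.2]
force: [0.4, 0.0, -0.2]
gripper_width: 91.2
gripper_force: 0.0
```

```bash
python3 go.py 590 -200 13 -11.2
```

```text
t 1.6 pos [ 570.4 -218.4  134.7] [ 1.7998e+02 -5.0000e-02 -1.1170e+01] F [ 0.4  0.  -0.2] w 91.2 0.0
turn(tot) [ 0.001 -0.002  0.001] then shift in turned frame [ 0.0312 -0.0437  0.2434]
```

Request:
send_rows --motion '[{"tx": 0, "ty": 0, "tz": 0, "rx": 0, "ry": 0, "rz": 0, "gripper": -1}, {"tx": 0, "ty": 0, "tz": 0, "rx": 0, "ry": 0, "rz": 0, "gripper": -1}]'

```text
time_s: 1.85
ee_pos: [569.0, -220.0, 135.6]
ee_rot: [180.0, 0.0, -11.2]
force: [0.3, 0.1, 0.9]
gripper_width: 91.0
gripper_force: 0.0
```

```bash
python3 go.py 590 -200 13 -11.2
```

```text
t 1.85 pos [ 569.  -220.   135.6] [ 1.7997e+02  3.0000e-02 -1.1180e+01] F [0.3 0.1 0.9] w 91.0 0.0
turn(tot) [0.001 0.001 0.001] then shift in turned frame [ 0.0335 -0.0475  0.2452]
```

Request:
send_rows --motion '[{"tx": 0.033, "ty": -0.047, "tz": 0, "rx": 0, "ry": 0, "rz": 0, "gripper": -1}, {"tx": 0, "ty": 0, "tz": 0.08, "rx": 0, "ry": 0, "rz": 0, "gripper": -1}, {"tx": 0, "ty": 0, "tz": 0.08, "rx": 0, "ry": 0, "rz": 0, "gripper": -1}, {"tx": 0, "ty": 0, "tz": 0.06, "rx": 0, "ry": 0, "rz": 0, "gripper": -1}, {"tx": 0, "ty": 0, "tz": 0.025, "rx": 0, "ry": 0, "rz": 0, "gripper": -1}, {"tx": 0, "ty": 0, "tz": 0, "rx": 0, "ry": 0, "rz": 0, "gripper": -1}]'

```text
time_s: 2.6
ee_pos: [589.8, -200.9, 13.7]
ee_rot: [180.0, -0.0, -11.3]
force: [1.1, -0.2, -0.3]
gripper_width: 91.1
gripper_force: 0.0
```

```bash
python3 - <<'E'
from ov import *
from go import go
go(590,-200,13,-11.2)
pk=(590,-200,-11.2)
im=[]
for n in('top','side'):
    d=cam(n); im.append(panel(d,rect(-28,28,-18,18,25,pk),w2px(d,xf((0,0,25),pk)),5))
cv2.imwrite('pics/g.png',np.hstack(im))
E
```

```text
t 2.6 pos [ 589.8 -200.9   13.7] [ 1.7998e+02 -4.0000e-02 -1.1270e+01] F [ 1.1 -0.2 -0.3] w 91.1 0.0
turn(tot) [ 0.001 -0.001 -0.002] then shift in turned frame [-0.     -0.0019  0.0014]
```

View pics/g.png

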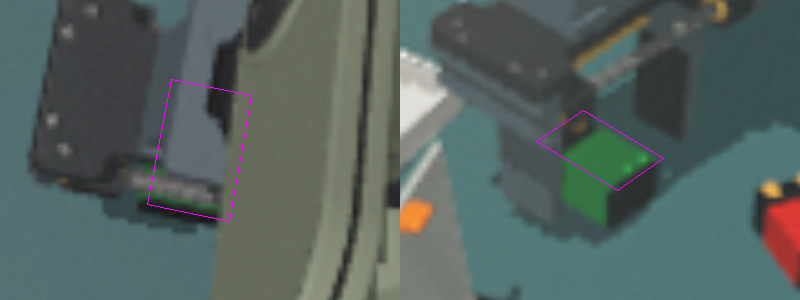

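The pack (green, centred at about (600,160) in the right panel) sits between the open fingers, so I'll close the gripper and lift.

Request:
send_rows --grip_force 25 --motion '[{"tx": 0, "ty": 0, "tz": 0, "rx": 0, "ry": 0, "rz": 0, "gripper": 1}, {"tx": 0, "ty": 0, "tz": 0, "rx": 0, "ry": 0, "rz": 0, "gripper": 1}, {"tx": 0, "ty": 0, "tz": 0, "rx": 0, "ry": 0, "rz": 0, "gripper": 1}, {"tx": 0, "ty": 0, "tz": 0, "rx": 0, "ry": 0, "rz": 0, "gripper": 1}, {"tx": 0, "ty": 0, "tz": 0, "rx": 0, "ry": 0, "rz": 0, "gripper": 1}, {"tx": 0, "ty": 0, "tz": 0, "rx": 0, "ry": 0, "rz": 0, "gripper": 1}, {"tx": 0, "ty": 0, "tz": -0.08, "rx": 0, "ry": 0, "rz": 0, "gripper": 1}, {"tx": 0, "ty": 0, "tz": -0.08, "rx": 0, "ry": 0, "rz": 0, "gripper": 1}, {"tx": 0, "ty": 0, "tz": -0.08, "rx": 0, "ry": 0, "rz": 0, "gripper": 1}, {"tx": 0, "ty": 0, "tz": 0, "rx": 0, "ry": 0, "rz": 0, "gripper": 1}]'

```text
time_s: 3.95
ee_pos: [591.9, -200.7, 136.4]
ee_rot: [179.9, -0.4, -11.2]
force: [-0.1, 0.3, -0.3]
gripper_width: 35.6
gripper_force: 25.0
```

```bash
python3 go.py 512 -9.3 130 10.6
```

```text
t 3.95 pos [ 591.9 -200.7  136.4] [179.93  -0.42 -11.21] F [-0.1  0.3 -0.3] w 35.6 25.0
turn(tot) [ 0.005 -0.013 -0.727] then shift in turned frame [-0.0867 -0.4056  0.0128]
```

Request:
send_rows --motion '[{"tx": 0, "ty": 0, "tz": 0, "rx": 0, "ry": 0, "rz": -0.242, "gripper": 1}, {"tx": 0, "ty": 0, "tz": 0, "rx": 0, "ry": 0, "rz": -0.242, "gripper": 1}, {"tx": 0, "ty": 0, "tz": 0, "rx": 0, "ry": 0, "rz": -0.242, "gripper": 1}, {"tx": -0.087, "ty": 0, "tz": 0, "rx": 0, "ry": 0, "rz": 0, "gripper": 1}, {"tx": 0, "ty": -0.08, "tz": 0, "rx": 0, "ry": 0, "rz": 0, "gripper": 1}, {"tx": 0, "ty": -0.08, "tz": 0, "rx": 0, "ry": 0, "rz": 0, "gripper": 1}, {"tx": 0, "ty": -0.08, "tz": 0, "rx": 0, "ry": 0, "rz": 0, "gripper": 1}, {"tx": 0, "ty": -0.08, "tz": 0, "rx": 0, "ry": 0, "rz": 0, "gripper": 1}, {"tx": 0, "ty": -0.086, "tz": 0.013, "rx": 0, "ry": 0, "rz": 0, "gripper": 1}, {"tx": 0, "ty": 0, "tz": 0.06, "rx": 0, "ry": 0, "rz": 0, "gripper": 1}, {"tx": 0, "ty": 0, "tz": 0, "rx": 0, "ry": 0, "rz": 0, "gripper": 1}]'

```text
time_s: 5.32
ee_pos: [506.9, -7.8, 93.6]
ee_rot: [-179.9, 0.4, 10.6]
force: [-0.4, -0.1, -1.0]
gripper_width: 36.0
gripper_force: 25.0
```

```bash
python3 - <<'E'
from ov import *
from go import go
go(512,-9.3,75,10.6)
s=env.state(); p=s['ee_pos']; q=(p[0],p[1],s['ee_rot'][2]); zb=p[2]-13.7
ua=(524,-7,10.6)
im=[]
sg=rect(-28,28,-18,18,zb+25,q)+rect(-28,28,-18,18,zb,q)
d=cam('side'); c=w2px(d,xf((0,0,zb),q))
cv2.imwrite('pics/h.png',np.hstack([panel(d,[],c,5),panel(d,sg+rect(-62,46,-52,52,50,ua),c,5)]))
E
```

```text
t 5.33 pos [506.9  -7.8  93.6] [-179.91    0.44   10.64] F [-0.4 -0.1 -1. ] w 36.0 25.0
turn(tot) [-0.003  0.015  0.001] then shift in turned frame [0.0095 0.0048 0.0372]
```

View pics/h.png

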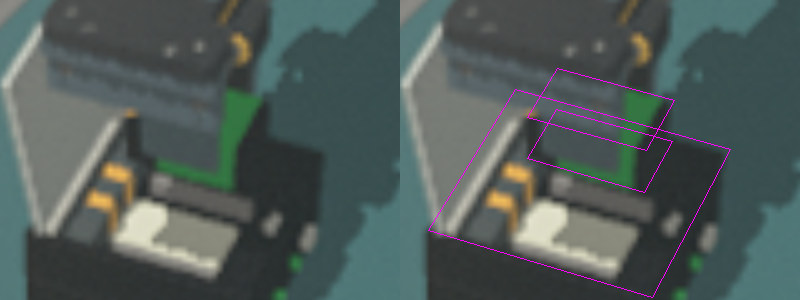

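Request:
send_rows --motion '[{"tx": 0, "ty": 0, "tz": 0, "rx": 0, "ry": 0, "rz": 0, "gripper": 1}, {"tx": 0, "ty": 0, "tz": 0, "rx": 0, "ry": 0, "rz": 0, "gripper": 1}, {"tx": 0, "ty": 0, "tz": 0, "rx": 0, "ry": 0, "rz": 0, "gripper": 1}]'

```text
time_s: 5.75
ee_pos: [510.2, -8.7, 97.1]
ee_rot: [180.0, -0.1, 10.5]
force: [-1.0, -0.2, -0.7]
gripper_width: 35.9
gripper_force: 25.0
```

```bash
python3 go.py 512 -9.3 54 10.6
```

```text
t 5.75 pos [510.2  -8.7  97.1] [ 1.7998e+02 -6.0000e-02  1.0540e+01] F [-1.  -0.2 -0.7] w 35.9 25.0
turn(tot) [ 0.001 -0.002 -0.002] then shift in turned frame [0.0033 0.0018 0.0862]
```

Request:
send_rows --motion '[{"tx": 0.003, "ty": 0.002, "tz": 0.03, "rx": 0, "ry": 0, "rz": 0, "gripper": 1}, {"tx": 0, "ty": 0, "tz": 0.03, "rx": 0, "ry": 0, "rz": 0, "gripper": 1}, {"tx": 0, "ty": 0, "tz": 0.02, "rx": 0, "ry": 0, "rz": 0, "gripper": 1}, {"tx": 0, "ty": 0, "tz": 0, "rx": 0, "ry": 0, "rz": 0, "gripper": 1}, {"tx": 0, "ty": 0, "tz": 0, "rx": 0, "ry": 0, "rz": 0, "gripper": 1}, {"tx": 0, "ty": 0, "tz": 0, "rx": 0, "ry": 0, "rz": 0, "gripper": 1}]'

```text
time_s: 6.5
ee_pos: [512.0, -9.1, 57.0]
ee_rot: [180.0, -0.1, 10.6]
force: [0.4, -0.4, -0.5]
gripper_width: 35.9
gripper_force: 25.0
```

```bash
python3 go.py 512 -9.3 36 10.6
```

```text
t 6.5 pos [512.   -9.1  57. ] [ 1.7998e+02 -6.0000e-02  1.0580e+01] F [ 0.4 -0.4 -0.5] w 35.9 25.0
turn(tot) [ 0.001 -0.002 -0.001] then shift in turned frame [-0.      0.0004  0.042 ]
```

Clear so far; now descending slowly to the floor.

Request:
send_rows --motion '[{"tx": 0, "ty": 0, "tz": 0.01, "rx": 0, "ry": 0, "rz": 0, "gripper": 1}, {"tx": 0, "ty": 0, "tz": 0.01, "rx": 0, "ry": 0, "rz": 0, "gripper": 1}, {"tx": 0, "ty": 0, "tz": 0.01, "rx": 0, "ry": 0, "rz": 0, "gripper": 1}, {"tx": 0, "ty": 0, "tz": 0.008, "rx": 0, "ry": 0, "rz": 0, "gripper": 1}, {"tx": 0, "ty": 0, "tz": 0, "rx": 0, "ry": 0, "rz": 0, "gripper": 1}, {"tx": 0, "ty": 0, "tz": 0, "rx": 0, "ry": 0, "rz": 0, "gripper": 1}]'

```text
time_s: 7.25
ee_pos: [511.7, -9.1, 37.6]
ee_rot: [180.0, -0.0, 10.6]
force: [0.1, 0.2, -1.0]
gripper_width: 35.7
gripper_force: 25.0
```

```bash
python3 go.py 512 -9.3 35.7 10.6
```

```text
t 7.25 pos [511.7  -9.1  37.6] [ 1.7999e+02 -1.0000e-02  1.0580e+01] F [ 0.1  0.2 -1. ] w 35.7 25.0
turn(tot) [ 0.    -0.    -0.001] then shift in turned frame [0.0006 0.0006 0.0038]
```

Request:
send_rows --motion '[{"tx": 0, "ty": 0, "tz": 0.003, "rx": 0, "ry": 0, "rz": 0, "gripper": 1}, {"tx": 0, "ty": 0, "tz": 0, "rx": 0, "ry": 0, "rz": 0, "gripper": 1}, {"tx": 0, "ty": 0, "tz": 0, "rx": 0, "ry": 0, "rz": 0, "gripper": -0.1}, {"tx": 0, "ty": 0, "tz": 0, "rx": 0, "ry": 0, "rz": 0, "gripper": -0.1}, {"tx": 0, "ty": 0, "tz": 0, "rx": 0, "ry": 0, "rz": 0, "gripper": -0.1}, {"tx": 0, "ty": 0, "tz": 0, "rx": 0, "ry": 0, "rz": 0, "gripper": -0.1}]'

```text
time_s: 8.0
ee_pos: [511.6, -9.1, 36.1]
ee_rot: [180.0, -0.0, 10.6]
force: [0.1, -0.4, -0.1]
gripper_width: 49.8
gripper_force: 0.0
```

```bash
python3 go.py 512 -9.3 200 10.6
```

```text
t 8.0 pos [511.6  -9.1  36.1] [ 1.7999e+02 -1.0000e-02  1.0580e+01] F [ 0.1 -0.4 -0.1] w 49.8 0.0
turn(tot) [ 0.    -0.    -0.001] then shift in turned frame [ 0.0007  0.0006 -0.3278]
```

Request:
send_rows --motion '[{"tx": 0, "ty": 0, "tz": -0.06, "rx": 0, "ry": 0, "rz": 0, "gripper": -0.1}, {"tx": 0, "ty": 0, "tz": -0.1, "rx": 0, "ry": 0, "rz": 0, "gripper": -0.1}, {"tx": 0, "ty": 0, "tz": -0.1, "rx": 0, "ry": 0, "rz": 0, "gripper": -0.1}, {"tx": 0, "ty": 0, "tz": -0.1, "rx": 0, "ry": 0, "rz": 0, "gripper": 1}, {"tx": 0, "ty": 0, "tz": 0, "rx": 0, "ry": 0, "rz": 0, "gripper": 1}, {"tx": 0.075, "ty": 0, "tz": 0, "rx": 0, "ry": 0, "rz": 0, "gripper": 1}, {"tx": 0.075, "ty": 0, "tz": 0, "rx": 0, "ry": 0, "rz": 0, "gripper": 1}, {"tx": 0.075, "ty": 0, "tz": 0, "rx": 0, "ry": 0, "rz": 0, "gripper": 1}, {"tx": 0, "ty": 0, "tz": 0, "rx": 0, "ry": 0, "rz": 0, "gripper": 1}, {"tx": 0, "ty": 0, "tz": 0, "rx": 0, "ry": 0, "rz": 0, "gripper": 1}]'

```text
time_s: 9.25
ee_pos: [620.9, 11.5, 214.6]
ee_rot: [-180.0, 0.2, 10.6]
force: [-0.6, -0.0, 0.2]
gripper_width: 0.7
gripper_force: 0.0
```

```bash
python3 - <<'E'
from ov import *
from go import go
go(622.3,11.4,110,10.6)
ua=(524,-7,10.6); q=(512.2,-9.2,10.6)
d=cam('side'); t=cam('top'); c=w2px(d,xf((0,0,50),ua)); ct=w2px(t,xf((0,0,50),ua))
cv2.imwrite('pics/k.png',np.hstack([panel(d,rect(-28,28,-18,18,47,q),c,5),panel(t,rect(-28,28,-18,18,47,q),ct,5)]))
E
```

```text
t 9.25 pos [620.9  11.5 214.6] [-179.98    0.19   10.58] F [-0.6 -0.   0.2] w 0.7 0.0
turn(tot) [-0.001  0.006 -0.001] then shift in turned frame [0.0027 0.0007 0.2093]
```

View pics/k.png

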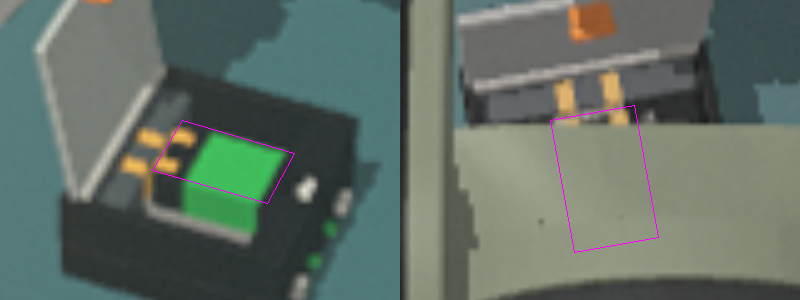

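The pack (green top at about (235,170) in the side panel) lies flat on the overlay of its nominal place, contacts at the springs. I'll swing cover_a over from behind.

Request:
send_rows --motion '[{"tx": 0, "ty": 0, "tz": 0.073, "rx": 0, "ry": 0, "rz": 0, "gripper": 1}, {"tx": 0, "ty": 0, "tz": 0.073, "rx": 0, "ry": 0, "rz": 0, "gripper": 1}, {"tx": 0, "ty": 0, "tz": 0.073, "rx": 0, "ry": 0, "rz": 0, "gripper": 1}, {"tx": 0, "ty": 0, "tz": 0, "rx": 0, "ry": 0, "rz": 0, "gripper": 1}, {"tx": -0.03, "ty": 0, "tz": 0, "rx": 0, "ry": 0, "rz": 0, "gripper": 1}, {"tx": -0.03, "ty": 0, "tz": 0, "rx": 0, "ry": 0, "rz": 0, "gripper": 1}, {"tx": -0.024, "ty": 0, "tz": 0, "rx": 0, "ry": 0, "rz": 0, "gripper": 1}, {"tx": -0.02, "ty": 0, "tz": 0, "rx": 0, "ry": 0, "rz": 0, "gripper": 1}, {"tx": -0.02, "ty": 0, "tz": 0, "rx": 0, "ry": 0, "rz": 0, "gripper": 1}, {"tx": -0.02, "ty": 0, "tz": 0, "rx": 0, "ry": 0, "rz": 0, "gripper": 1}, {"tx": 0, "ty": 0, "tz": 0, "rx": 0, "ry": 0, "rz": 0, "gripper": 1}]'

```text
time_s: 10.72
ee_pos: [550.4, -1.8, 106.5]
ee_rot: [-180.0, 0.1, 10.6]
force: [0.7, 0.5, 0.8]
gripper_width: 0.3
gripper_force: 0.3
```

```bash
cat > u.py <<'E'
import sys
from go import *
U={'a':(524,-7,10.6),'b':(539.5,203.5,-1)}[sys.argv[1]]
s=env.state(); p=R.from_euler('z',-U[2],degrees=True).apply(s['ee_pos']-[U[0],U[1],0])
print('unit frame TCP',p.round(1),'F',s['force'].round(1),s['ee_rot'].round(1),s['time_s'])
E
python3 u.py a
```

```text
unit frame TCP [ 26.9   0.3 106.5] F [0.7 0.5 0.8] [-1.80e+02  1.00e-01  1.06e+01] 10.725
```

Request:
send_rows --motion '[{"tx": -0.022, "ty": 0, "tz": 0.009, "rx": 0, "ry": 0, "rz": 0, "gripper": 1}, {"tx": -0.022, "ty": 0, "tz": 0.011, "rx": 0, "ry": 0, "rz": 0, "gripper": 1}, {"tx": -0.019, "ty": 0, "tz": 0.017, "rx": 0, "ry": 0, "rz": 0, "gripper": 1}, {"tx": -0.019, "ty": 0, "tz": 0.017, "rx": 0, "ry": 0, "rz": 0, "gripper": 1}, {"tx": -0.008, "ty": 0, "tz": 0.014, "rx": 0, "ry": 0, "rz": 0, "gripper": 1}, {"tx": -0.008, "ty": 0, "tz": 0.014, "rx": 0, "ry": 0, "rz": 0, "gripper": 1}, {"tx": 0, "ty": 0, "tz": 0, "rx": 0, "ry": 0, "rz": 0, "gripper": 1}, {"tx": 0, "ty": 0, "tz": 0, "rx": 0, "ry": 0, "rz": 0, "gripper": 1}]'

```text
time_s: 11.72
ee_pos: [502.3, -10.7, 65.3]
ee_rot: [-180.0, 0.1, 10.6]
force: [-0.1, -0.3, 1.6]
gripper_width: 0.2
gripper_force: 0.7
```

```bash
python3 u.py a
```

```text
unit frame TCP [-22.    0.4  65.3] F [-0.1 -0.3  1.6] [-1.80e+02  1.00e-01  1.06e+01] 11.725
```

Contact force is 1.6 N, so the cover is riding under the tip. Now pressing.

Request:
send_rows --motion '[{"tx": -0.006, "ty": 0, "tz": 0.008, "rx": 0, "ry": 0, "rz": 0, "gripper": 1}, {"tx": 0, "ty": 0, "tz": 0.006, "rx": 0, "ry": 0, "rz": 0, "gripper": 1}, {"tx": 0, "ty": 0, "tz": 0.004, "rx": 0, "ry": 0, "rz": 0, "gripper": 1}, {"tx": 0, "ty": 0, "tz": 0.004, "rx": 0, "ry": 0, "rz": 0, "gripper": 1}, {"tx": 0, "ty": 0, "tz": 0, "rx": 0, "ry": 0, "rz": 0, "gripper": 1}, {"tx": 0, "ty": 0, "tz": 0, "rx": 0, "ry": 0, "rz": 0, "gripper": 1}]'

```text
time_s: 12.48
ee_pos: [500.8, -11.1, 55.1]
ee_rot: [180.0, -0.1, 10.6]
force: [-0.7, 0.6, 7.0]
gripper_width: 0.3
gripper_force: 3.6
```

```bash
python3 u.py a
```

```text
unit frame TCP [-23.6   0.2  55.1] F [-0.7  0.6  7. ] [ 1.80e+02 -1.00e-01  1.06e+01] 12.475
```

Request:
send_rows --motion '[{"tx": 0, "ty": 0, "tz": 0.003, "rx": 0, "ry": 0, "rz": 0, "gripper": 1}, {"tx": 0, "ty": 0, "tz": 0.003, "rx": 0, "ry": 0, "rz": 0, "gripper": 1}, {"tx": 0, "ty": 0, "tz": 0, "rx": 0, "ry": 0, "rz": 0, "gripper": 1}, {"tx": 0, "ty": 0, "tz": 0, "rx": 0, "ry": 0, "rz": 0, "gripper": 1}]'

```text
time_s: 12.98
ee_pos: [500.9, -11.1, 54.6]
ee_rot: [180.0, -0.1, 10.6]
force: [-5.6, 1.3, 26.4]
gripper_width: 0.5
gripper_force: 13.3
```

```bash
python3 u.py a
```

```text
unit frame TCP [-23.5   0.2  54.6] F [-5.6  1.3 26.4] [ 1.80e+02 -1.00e-01  1.06e+01] 12.975
```

Request:
send_rows --motion '[{"tx": 0, "ty": 0, "tz": -0.05, "rx": 0, "ry": 0, "rz": 0, "gripper": 1}, {"tx": 0, "ty": 0, "tz": -0.09, "rx": 0, "ry": 0, "rz": 0, "gripper": 1}, {"tx": 0, "ty": 0, "tz": -0.09, "rx": 0, "ry": 0, "rz": 0, "gripper": 1}, {"tx": 0, "ty": 0, "tz": -0.09, "rx": 0, "ry": 0, "rz": 0, "gripper": 1}, {"tx": 0, "ty": 0, "tz": 0, "rx": 0, "ry": 0, "rz": 0.193, "gripper": 1}, {"tx": 0, "ty": 0, "tz": 0, "rx": 0, "ry": 0, "rz": 0.193, "gripper": 1}, {"tx": 0, "ty": 0, "tz": 0, "rx": 0, "ry": 0, "rz": 0, "gripper": 1}, {"tx": 0, "ty": 0, "tz": 0, "rx": 0, "ry": 0, "rz": 0, "gripper": 1}]'

```text
time_s: 13.98
ee_pos: [499.8, -11.2, 210.9]
ee_rot: [180.0, 0.1, -0.9]
force: [-1.5, 0.9, -0.1]
gripper_width: 0.5
gripper_force: 0.0
```

```bash
python3 go.py 637.5 201.8 214 -1; python3 - <<'E'
from ov import *
ua=(524,-7,10.6)
d=cam('side'); c=w2px(d,xf((0,60,50),ua))
cv2.imwrite('pics/l.png',panel(d,rect(-52,36,-51,51,55,ua)+rect(-62,46,-52,52,50,(539.5,203.5,-1)),c,4,600,450))
E
```

```text
t 13.97 pos [499.8 -11.2 210.9] [ 1.7999e+02  8.0000e-02 -9.2000e-01] F [-1.5  0.9 -0.1] w 0.5 0.0
turn(tot) [0.    0.003 0.003] then shift in turned frame [ 0.2679 -0.4308 -0.0061]
```

View pics/l.png

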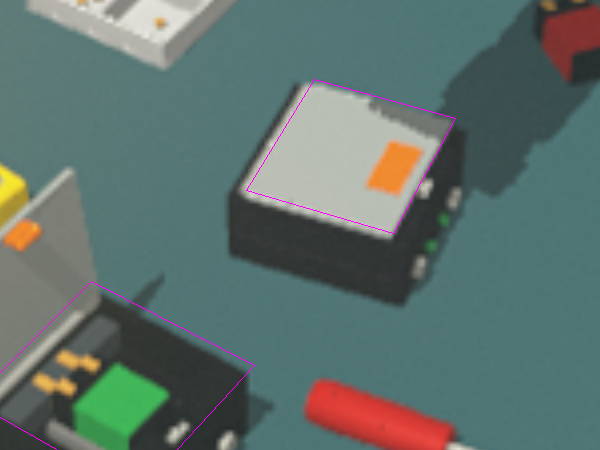

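Cover_a is shut flat and stays shut (patch at (395,168), plate on its overlay), and the unit_b overlay fits too. Moving on to unit_b.

Request:
send_rows --motion '[{"tx": 0.09, "ty": 0, "tz": 0, "rx": 0, "ry": 0, "rz": 0, "gripper": 1}, {"tx": 0.09, "ty": 0, "tz": 0, "rx": 0, "ry": 0, "rz": 0, "gripper": 1}, {"tx": 0.088, "ty": 0, "tz": 0, "rx": 0, "ry": 0, "rz": 0, "gripper": 1}, {"tx": 0, "ty": -0.09, "tz": 0, "rx": 0, "ry": 0, "rz": 0, "gripper": 1}, {"tx": 0, "ty": -0.09, "tz": 0, "rx": 0, "ry": 0, "rz": 0, "gripper": 1}, {"tx": 0, "ty": -0.09, "tz": 0, "rx": 0, "ry": 0, "rz": 0, "gripper": 1}, {"tx": 0, "ty": -0.09, "tz": 0, "rx": 0, "ry": 0, "rz": 0, "gripper": 1}, {"tx": 0, "ty": -0.071, "tz": 0, "rx": 0, "ry": 0, "rz": 0, "gripper": 1}, {"tx": 0, "ty": 0, "tz": 0, "rx": 0, "ry": 0, "rz": 0, "gripper": 1}, {"tx": 0, "ty": 0, "tz": 0, "rx": 0, "ry": 0, "rz": 0, "gripper": 1}, {"tx": 0, "ty": 0, "tz": 0, "rx": 0, "ry": 0, "rz": 0, "gripper": 1}]'

```text
time_s: 15.4
ee_pos: [638.0, 200.7, 211.5]
ee_rot: [180.0, 0.0, -1.1]
force: [1.1, 0.5, 0.6]
gripper_width: 0.3
gripper_force: 0.0
```

```bash
python3 u.py b
```

```text
unit frame TCP [ 98.6  -1.1 211.5] F [1.1 0.5 0.6] [180.    0.   -1.1] 15.4
```

Request:
send_rows --motion '[{"tx": 0, "ty": 0, "tz": 0.072, "rx": 0, "ry": 0, "rz": 0, "gripper": 1}, {"tx": 0, "ty": 0, "tz": 0.07, "rx": 0, "ry": 0, "rz": 0, "gripper": 1}, {"tx": 0, "ty": 0, "tz": 0.07, "rx": 0, "ry": 0, "rz": 0, "gripper": 1}, {"tx": 0, "ty": 0, "tz": 0, "rx": 0, "ry": 0, "rz": 0, "gripper": 1}, {"tx": -0.03, "ty": 0, "tz": 0, "rx": 0, "ry": 0, "rz": 0, "gripper": 1}, {"tx": -0.03, "ty": 0, "tz": 0, "rx": 0, "ry": 0, "rz": 0, "gripper": 1}, {"tx": -0.024, "ty": 0, "tz": 0, "rx": 0, "ry": 0, "rz": 0, "gripper": 1}, {"tx": -0.02, "ty": 0, "tz": 0, "rx": 0, "ry": 0, "rz": 0, "gripper": 1}, {"tx": -0.02, "ty": 0, "tz": 0, "rx": 0, "ry": 0, "rz": 0, "gripper": 1}, {"tx": -0.02, "ty": 0, "tz": 0, "rx": 0, "ry": 0, "rz": 0, "gripper": 1}, {"tx": 0, "ty": 0, "tz": 0, "rx": 0, "ry": 0, "rz": 0, "gripper": 1}, {"tx": 0, "ty": 0, "tz": 0, "rx": 0, "ry": 0, "rz": 0, "gripper": 1}]'

```text
time_s: 16.9
ee_pos: [566.0, 203.2, 105.6]
ee_rot: [180.0, 0.0, -1.0]
force: [-0.2, 0.0, 1.0]
gripper_width: 0.6
gripper_force: 0.3
```

```bash
python3 u.py b
```

```text
unit frame TCP [ 26.5   0.2 105.6] F [-0.2  0.   1. ] [180.   0.  -1.] 16.9
```

Request:
send_rows --motion '[{"tx": -0.022, "ty": 0, "tz": 0.008, "rx": 0, "ry": 0, "rz": 0, "gripper": 1}, {"tx": -0.022, "ty": 0, "tz": 0.01, "rx": 0, "ry": 0, "rz": 0, "gripper": 1}, {"tx": -0.019, "ty": 0, "tz": 0.017, "rx": 0, "ry": 0, "rz": 0, "gripper": 1}, {"tx": -0.019, "ty": 0, "tz": 0.017, "rx": 0, "ry": 0, "rz": 0, "gripper": 1}, {"tx": -0.008, "ty": 0, "tz": 0.014, "rx": 0, "ry": 0, "rz": 0, "gripper": 1}, {"tx": -0.008, "ty": 0, "tz": 0.014, "rx": 0, "ry": 0, "rz": 0, "gripper": 1}, {"tx": -0.006, "ty": 0, "tz": 0.008, "rx": 0, "ry": 0, "rz": 0, "gripper": 1}, {"tx": 0, "ty": 0, "tz": 0.006, "rx": 0, "ry": 0, "rz": 0, "gripper": 1}, {"tx": 0, "ty": 0, "tz": 0.004, "rx": 0, "ry": 0, "rz": 0, "gripper": 1}, {"tx": 0, "ty": 0, "tz": 0.004, "rx": 0, "ry": 0, "rz": 0, "gripper": 1}, {"tx": 0, "ty": 0, "tz": 0, "rx": 0, "ry": 0, "rz": 0, "gripper": 1}, {"tx": 0, "ty": 0, "tz": 0, "rx": 0, "ry": 0, "rz": 0, "gripper": 1}]'

```text
time_s: 18.4
ee_pos: [514.1, 204.1, 55.1]
ee_rot: [-180.0, -0.0, -1.0]
force: [0.3, -1.1, 7.6]
gripper_width: 0.4
gripper_force: 3.9
```

```bash
python3 u.py b
```

```text
unit frame TCP [-25.4   0.2  55.1] F [ 0.3 -1.1  7.6] [-180.   -0.   -1.] 18.4
```

Request:
send_rows --motion '[{"tx": 0, "ty": 0, "tz": 0.003, "rx": 0, "ry": 0, "rz": 0, "gripper": 1}, {"tx": 0, "ty": 0, "tz": 0.003, "rx": 0, "ry": 0, "rz": 0, "gripper": 1}, {"tx": 0, "ty": 0, "tz": 0, "rx": 0, "ry": 0, "rz": 0, "gripper": 1}, {"tx": 0, "ty": 0, "tz": 0, "rx": 0, "ry": 0, "rz": 0, "gripper": 1}, {"tx": 0, "ty": 0, "tz": -0.04, "rx": 0, "ry": 0, "rz": 0, "gripper": 1}, {"tx": 0, "ty": 0, "tz": -0.09, "rx": 0, "ry": 0, "rz": 0, "gripper": 1}, {"tx": 0, "ty": 0, "tz": -0.09, "rx": 0, "ry": 0, "rz": 0, "gripper": 1}, {"tx": 0, "ty": 0, "tz": -0.09, "rx": 0, "ry": 0, "rz": 0, "gripper": 1}, {"tx": 0, "ty": 0, "tz": 0, "rx": 0, "ry": 0, "rz": 0, "gripper": 1}, {"tx": 0, "ty": 0, "tz": 0, "rx": 0, "ry": 0, "rz": 0, "gripper": 1}, {"tx": 0, "ty": 0, "tz": 0, "rx": 0, "ry": 0, "rz": 0, "gripper": 1}]'

```text
time_s: 19.77
ee_pos: [512.8, 203.8, 204.5]
ee_rot: [179.9, 0.2, -1.0]
force: [-0.2, 0.9, -0.2]
gripper_width: 0.4
gripper_force: 0.0
```

```bash
python3 u.py b; python3 - <<'E'
from ov import *
d=cam('side'); cv2.imwrite('pics/m.png',d['frame'][:,:,::-1])
E
```

```text
unit frame TCP [-2.670e+01 -2.000e-01  2.045e+02] F [-0.2  0.9 -0.2] [179.9   0.2  -1. ] 19.775
```

View pics/m.png

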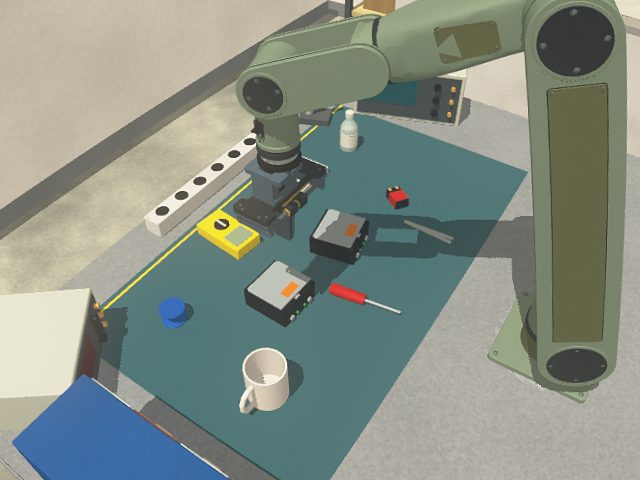

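Both covers are shut, at (340,236) and (280,292), the bystanders look unmoved, and the robot is clear.

```bash
python3 -c "
from workcell import env
print(env.job_done())"
```

```text
the job is handed in; nothing more can be done
None
```

The charged pack is in unit_a's bay with its contacts to the springs, both covers are latched shut, and the job is handed in (about 20 s of the 67 s used); the hand-in returned no verdict.

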